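Show the die plunger's face to the inspection camera

TASK

First set the dimmer lever of the camera light to its half mark (lever upright), then draw the steel plunger out of the round die and show its pressing face (the lower end) to the small inspection camera: face centred between the tips of the two focus rods and level with them, square to the lens, head away from it. Finish while holding it still there in the gripper, touching nothing else with it; leave the die, the spare plunger and the other things standing where they are.

Things in the scene. Friction and masses are not known exactly. Their poses are not given: they have to be found in the camera images.
- dimmer_lever (a joint): Lever of the camera light's dimmer, a grey box 85 x 66 x 34 mm high at the left. Rad, 0 to 1.2: 0 leans 0.6 rad to the box's -x side, 0.6 is upright (the long half mark on the quadrant plate beside it), 1.2 leans 0.6 rad to +x. Starts between 0 and 0.25. Stiff hinge (0.12 N m, about 1.5 N at the grip): it stays where it is left.
- lever_grip (a point): Centre of the lever's T-bar grip, a black bar 16 mm in diameter and 32 mm long, lying level across the lever; 80 mm from the pivot. The point's y axis lies along the bar; seen from above the lever swings at right angles to it. At joint 0.6 it is 114 mm above the worktop, straight above the pivot.
- lever_pivot (a point): The lever's hinge, in the dimmer box 34 mm above the worktop, whose axis is this frame's y (level); frame x is level, the way the lever swings as the joint grows; frame z is up. The quadrant plate stands 19 to 22 mm to the +y side of the lever, up to 46 mm from the pivot.
- plunger_center (a point): Centre of the steel plunger to be shown, a round piece 39 mm in diameter and 39 mm high with a slightly wider head at its top; z axis from the pressing face (lower end, 19.5 mm from this point) to the head (upper end). It stands upright on the worktop in the bore of the die and sticks 23 mm out of it; 0.2 to 0.4 kg.
- die_center (a point): Centre of the die, a dark steel ring 76 mm in outside diameter, 16 mm high, bore 43 mm, standing loose on the worktop, 0.6 kg; to the right of the camera.
- camera_head: Inspection camera with ring light on a fixed stand. Origin: the focus point in the air, half-way between the ball tips (12 mm) of the two black focus rods, 45 mm either side along y (level), 75 mm in front of lens and ring light (66 mm wide). z: line of sight, from the lens out, 60 degrees above level, leaning to the robot. Goal: plunger face centre here, plunger z along this z.
- spare_center (a point): Centre of the spare plunger, the same shape and size, standing free on the worktop without a die; to be left alone.
- rotor_center (a point): Centre of a steel mill rotor with teeth, 65 mm in diameter, 40 mm high, standing on the worktop; to be left alone.
- spanner_center (a point): Middle of a flat spanner 157 mm long, 32 mm wide and 6 mm thick (long along its y), lying on the worktop in front of the camera; to be left alone.
Things that resemble listed ones, but are neither listed nor needed, are in the scene too. Of the things shaped like the part that bears die_center, the dark steel one is meant. Leave any orange look-alike of the part that bears dimmer_lever alone.

How it is judged (in metres and radians):
On the way, in this order (a step that is already met when the one before it is completed fails the run):
1. the dimmer lever stands upright at its half mark, at rest (value of joint dimmer_lever between 0.48 and 0.72 rad and velocity of joint dimmer_lever between -0.05 and 0.05 rad/s), for 0.2 s.
2. the plunger is out of the die, in the gripper (height (world z) of plunger_center above 0.06 m and contact force between the fingers and plunger above 1 N), for 0.2 s.
At the end, for the whole second after the job is handed in: Lever within 0.12 rad of upright; plunger held still by the fingers alone, its face centre within 12 mm (each axis) of the focus point, its axis within 0.17 rad of the line of sight, head away; die, spare plunger, rotor and spanner level and within 40 mm of where they stood (value of joint dimmer_lever between 0.48 and 0.72 rad and x of plunger_center in the frame of camera_head between -0.012 and 0.012 m and y of plunger_center in the frame of camera_head between -0.012 and 0.012 m and z of plunger_center in the frame of camera_head between 0.0075 and 0.0315 m and angle between the z axis of plunger_center and the z axis of camera_head, either way round below 0.17 rad and angle between plunger_center's own z axis and vertical below 0.9 rad and height (world z) of plunger_center above 0.12 m and contact force between the fingers and plunger above 1 N and linear speed of plunger below 0.02 m/s and contact force between plunger and camera_head below 0.2 N and contact force between plunger and die below 0.2 N and distance of each of spare_center, rotor_center, spanner_center, die_center from where it was at the start of the episode below 0.04 m and angle between each of spare_center, rotor_center, spanner_center, die_center's own z axis and vertical below 0.2 rad); the arm keeps its last pose, push and grip.
It fails at once if the spare plunger is pushed more than 40 mm away or lifted (distance of spare_center from where it was at the start of the episode above 0.04 m).
It fails at once if the toothed rotor is pushed more than 40 mm away or lifted (distance of rotor_center from where it was at the start of the episode above 0.04 m).
It fails at once if the spanner is pushed more than 40 mm away or lifted (distance of spanner_center from where it was at the start of the episode above 0.04 m).
It fails at once if the die is pushed more than 40 mm away or lifted (distance of die_center from where it was at the start of the episode above 0.04 m).
It also fails if it takes over 51 s, if anything falls off the work surface, if the arm or the gripper's body presses on something with over 40 N, if the wrist force passes 120 N, or if a joint passes its speed limit or range.

ROBOT

A 6-joint arm with a two-finger parallel gripper is mounted at the origin on a cart in front of the work surface, level with it; the furniture and walls round the work are solid. World frame = base frame: x ahead of the robot, y to its left, z up, the work surface at z = 0. Lengths are in mm, angles in rad, forces in N, time in s.
With the tool pointing down it reaches from about 275 to 825 mm from the base axis. Payload 4.9 kg.
Tool frame: the origin (TCP) lies at the very end of the fingers, on their centre line; the grasp point (between the pads) lies 19 mm behind it; z points along the fingers, y is the direction in which the jaws open and shut (so a half turn about z gives the same grasp; the last joint's range is limited). The gripper opens to 85 mm and grips with 20 to 120 N. Pads are 22 mm wide; open, the fingers measure 114 mm over their backs; the gripper's body (76 mm by 85 mm) begins 54 mm behind the grasp point. The pads swing forward as they close: fully open they stand 13 mm farther back than shut.
Start: joints at [-1.429, 0.326, -0.193, 1.052, 0, 1.437], TCP at [149.786, -529.228, 231.281] pointing down, gripper open.
Joint ranges: [-2.65, 2.65], [-0.97, 1.79], [-1.3, 1.35], [-1.93, 2.1], [-1.47, 1.37], [-3.14, 3.14]. Speed limits (rad/s): [2.57, 2.57, 3.14, 3.14, 3.14, 3.14].

INTERFACE

Orientations are given as [roll, pitch, yaw] about the fixed x, y, z axes, in that order (R = Rz(yaw) Ry(pitch) Rx(roll)).
In Python, from bench import bot, solve_ik, imaging gives the robot as it stands. Calls block until the motion is done:
- bot.move_ptp(position, orientation): joint-space move of the TCP to a pose.
- bot.movel(position, rot=None, max_speed=150, threshold=None): straight line of the TCP; rot=None keeps the orientation; max_speed is the mean speed in mm/s. With threshold (N) it stops when the force on the tool has changed by that much, and returns True; else False.
- bot.move_j(angles): joint-space move.
- bot.grip(opening, effort=None): opening from 0.0 (shut) to 1.0 (fully open); effort is the grip in N (None keeps the last); returns when the fingers have stopped.
- bot.dwell(seconds).
- solve_ik(position, orientation): joint angles nearest the present ones, or None.
- bot.get_state(): the state.
- imaging.capture(name): name is "side" or "top"; returns the picture (400x640x3 uint8, blue, green, red); there is no depth.
- imaging.camera_model(name): a dict with "K" (3x3 intrinsics, pixels), "position" and "rotation" of the camera in the world. Camera axes: x right, y up, looking along -z (the intrinsics and any distortion apply to the point x, -y, -z); pixel columns grow to the right and rows downward; lengths in mm; the calibration is good to about 2 mm. A picture is of the moment at which its call begins. camera_model takes no time and is no camera call.
A pose or a line that the arm cannot do raises bot.IKError and nothing moves.
- bot.sign_off(): hands the job in, once; it reports no verdict.
The state is a dict: "t": time; "qpos": joint angles; "joint_velocities": joint speeds; "effort": joint torques, N m; "tcp_pos": TCP position; "orientation": TCP orientation; "contact_force": force on the tool from outside, world axes, zero at the start; "wrist_torque": the same for the moment, N m; "opening": opening from 0.0 (shut) to 1.0 (fully open).
Only numpy, scipy, OpenCV 4.12 (cv2) and the standard library are available. Lean on these libraries where they do the work, as an engineer would, in place of code of your own. Each camera call takes 0.05 s, during which the arm holds its last target. There are 200 camera calls.

## Working session

There is one attempt and no reset: what is moved stays moved. The work goes in short steps, each a Python script; the robot and the scene stay as the last script left them, time stands still between calls to the robot, and variables do not carry over. Pictures are saved under pics/ and viewed, about 8 in all and at most 12, crops included, and the job is handed in when it is done.

```bash
ls; mkdir -p pics
python3 - <<'E'
from bench import bot, imaging
import cv2, numpy as np
np.set_printoptions(precision=4,suppress=True)
for n in("side","top"):
    im=imaging.capture(n); cv2.imwrite(f"pics/{n}0.png",im)
    m=imaging.camera_model(n); print(n,m)
print(bot.get_state())
E
```

```text
pics
side {'K': array([[462.9039,   0.    , 322.7651],
       [  0.    , 462.9039, 191.6937],
       [  0.    ,   0.    ,   1.    ]]), 'position': array([  38.9156,  583.7508, 1213.1375]), 'rotation': array([ 0.5945,  0.0027, -2.5168])}
top {'K': array([[386.5815,   0.    , 319.4517],
       [  0.    , 386.5815, 197.9059],
       [  0.    ,   0.    ,   1.    ]]), 'position': array([ 326.3673,    3.139 , 1202.3807]), 'rotation': array([ 0.1652,  0.0231, -1.586 ])}
{'t': 0.1, 'qpos': array([-1.4292,  0.3269, -0.1935,  1.052 , -0.    ,  1.4366]), 'joint_velocities': array([-0.0026, -0.0002,  0.0044,  0.0011,  0.0002,  0.0014]), 'effort': array([ -0.0001, -44.4239,  26.3039,   0.0079,  -0.0002,   0.    ]), 'tcp_pos': array([ 149.6882, -528.66  ,  230.565 ]), 'orientation': array([-3.14  , -0.0002,  0.2758]), 'contact_force': array([ 0.294 , -0.783 ,  0.0434]), 'wrist_torque': array([ 0.0027,  0.0128, -0.0089]), 'opening': 0.9988556899894357}
```

View pics/side0.png

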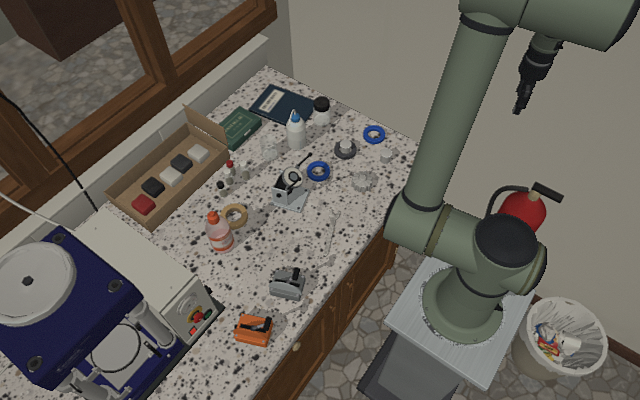

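View pics/top0.png

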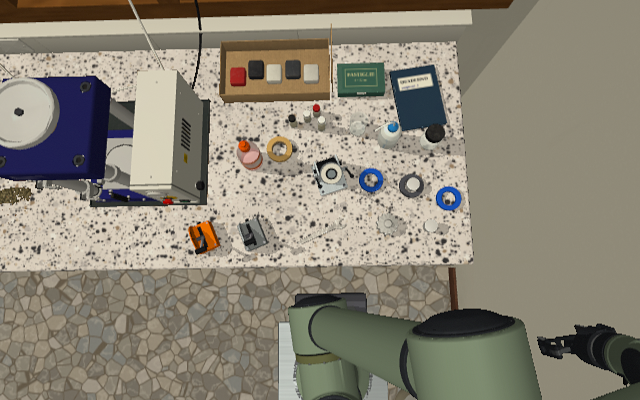

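The candidates are:
- **Dimmer:** the grey box at top (252,233) / side (287,283) fits. The orange one at top (203,237) is a look-alike.
- **Die:** the dark ring with a plunger at top (411,185) / side (345,148) fits. The blue rings at (371,180) and (449,198) are look-alikes.
- **Others:** the camera is at top (328,172), the spare at (431,227), the rotor at (388,224) and the spanner at about (320,235).

Next I'll confirm these in enlarged crops.

Run:
```python
import cv2, numpy as np
s=cv2.imread("pics/side0.png");t=cv2.imread("pics/top0.png")
def crop(im,x,y,w,h,f):
    c=cv2.resize(im[y:y+h,x:x+w],None,fx=f,fy=f,interpolation=cv2.INTER_CUBIC)
    for u in range((x+9)//10*10,x+w,10):
        cv2.line(c,((u-x)*f,0),((u-x)*f,6 if u%50 else 16),(0,0,255),1)
        if u%20==0: cv2.putText(c,str(u),((u-x)*f+2,14),0,.35,(0,0,255),1)
    for v in range((y+9)//10*10,y+h,10):
        cv2.line(c,(0,(v-y)*f),(6,(v-y)*f),(0,0,255),1)
        if v%20==0: cv2.putText(c,str(v),(8,(v-y)*f+4),0,.35,(0,0,255),1)
    return c
a=np.hstack([crop(t,232,210,50,50,8),crop(s,262,258,50,50,8)])
b=np.hstack([crop(t,305,148,50,50,8),crop(s,265,160,50,50,8)])
cv2.imwrite("pics/c1.png",np.vstack([a,b])[:, :800][:800]); 
cv2.imwrite("pics/c1.png",cv2.resize(np.vstack([a,b]),(600,600)))
a=np.hstack([crop(t,390,165,44,40,9),crop(s,325,130,44,40,9)])
cv2.imwrite("pics/c2.png",a)
```

```text
(no output)
```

View pics/c1.png

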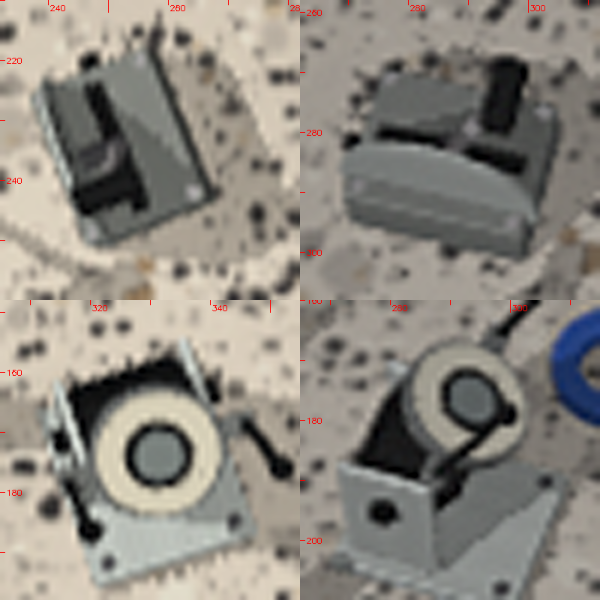

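View pics/c2.png

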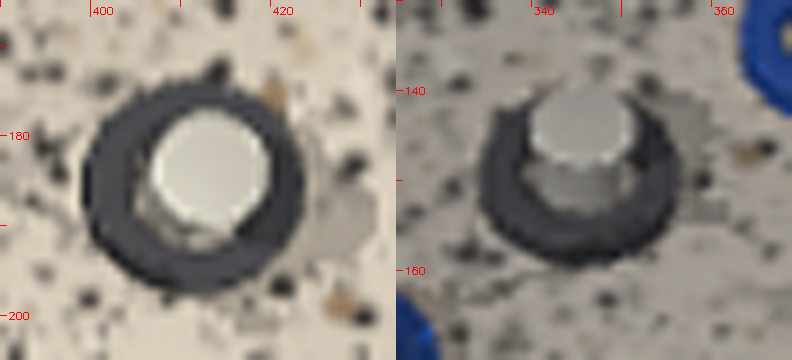

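The crops confirm the choice. The grey dimmer's black T-bar leans to −x, towards the robot, at top ≈(249.5,231) / side ≈(299,275). The dark die holds the bright-headed plunger at top (413,184) / side (345,144). The camera's ball tips are at top (320,186) and (352,176), and one is at side (299,179). Next I measure with masks and triangulation.

```bash
cat > h.py <<'E'
import cv2, numpy as np
from scipy.spatial.transform import Rotation as Ro
from bench import bot, solve_ik, imaging
np.set_printoptions(precision=3,suppress=True)
CM={n:imaging.camera_model(n) for n in("side","top")}
def ray(n,p):
    m=CM[n]; d=np.linalg.inv(m["K"])@[p[0],p[1],1.]; R=Ro.from_euler("xyz",m["rotation"]).as_matrix()
    d=R@(d*[1,-1,-1]); return m["position"],d/np.linalg.norm(d)
def plane(n,p,z):
    o,d=ray(n,p); return o+d*(z-o[2])/d[2]
def proj(n,X):
    m=CM[n]; R=Ro.from_euler("xyz",m["rotation"]).as_matrix(); c=(R.T@(np.asarray(X)-m["position"]))*[1,-1,-1]
    q=m["K"]@c; return q[:2]/q[2]
def tri(pt,ps):
    o1,d1=ray("top",pt);o2,d2=ray("side",ps)
    A=np.c_[d1,-d2]; s=np.linalg.lstsq(A,o2-o1,rcond=None)[0]
    a,b=o1+d1*s[0],o2+d2*s[1]; return (a+b)/2,np.linalg.norm(a-b)
def blobs(im,box,f,amin=3):
    """sub-pixel blobs: mask f(img) on 8x upsampled crop; returns (area, centroid, hull ellipse)"""
    x,y,w,h=box; k=8; c=cv2.resize(im[y:y+h,x:x+w],None,fx=k,fy=k,interpolation=cv2.INTER_CUBIC)
    cs,_=cv2.findContours(f(c).astype(np.uint8)*255,cv2.RETR_EXTERNAL,cv2.CHAIN_APPROX_NONE); out=[]
    for q in cs:
        if cv2.contourArea(q)<amin*k*k: continue
        M=cv2.moments(q); e=cv2.fitEllipse(cv2.convexHull(q)); g=lambda u:(np.array(u)+.5)/k-.5+[x,y]
        out.append((M["m00"]/k/k,g([M["m10"]/M["m00"],M["m01"]/M["m00"]]),g(e[0]),np.array(e[1])/k))
    return sorted(out,key=lambda o:-o[0])
gray=lambda c:cv2.cvtColor(c,cv2.COLOR_BGR2GRAY).astype(int)
E
python3 - <<'E'
from h import *
t,s=cv2.imread("pics/top0.png"),cv2.imread("pics/side0.png")
def show(l,b):
    for o in b[:4]: print(l,*o)
show("die t",blobs(t,(394,168,34,36),lambda c:gray(c)<95,40))
show("die s",blobs(s,(332,134,27,28),lambda c:gray(c)<85,40))
show("plg t",blobs(t,(402,172,20,24),lambda c:gray(c)>170,20))
show("plg s",blobs(s,(337,138,16,11),lambda c:gray(c)>118,10))
show("ring t",blobs(t,(315,155,30,34),lambda c:(gray(c)>185)&(c[...,2].astype(int)-c[...,0]>12),20))
show("ring s",blobs(s,(280,163,24,28),lambda c:(gray(c)>140)&(c[...,2].astype(int)-c[...,0]>12),20))
dk=lambda c:gray(c)<60
show("balls t",blobs(t,(314,176,12,16),dk)); show("ballR t",blobs(t,(344,166,14,16),dk))
show("balls s",blobs(s,(290,172,14,18),dk)); show("ballR s",blobs(s,(294,148,20,22),dk))
show("grip t",blobs(t,(240,218,20,30),dk)); show("grip s",blobs(s,(285,264,22,30),dk))
k=14
def crop(im,x,y,w,h): return cv2.resize(im[y:y+h,x:x+w],(w*k,h*k),interpolation=cv2.INTER_CUBIC)
cv2.imwrite("pics/c3.png",np.vstack([np.hstack([crop(t,240,220,24,20),crop(s,282,262,24,20)]),np.hstack([crop(t,340,165,24,20),crop(s,292,148,24,20)])]))
E
```

```text
die t 456.0703125 [410.998 185.335] [410.99  184.867] [24.343 26.49 ]
die s 209.203125 [344.933 151.501] [344.946 149.257] [20.415 23.113]
plg t 117.234375 [412.787 183.579] [412.81  183.693] [12.404 12.805]
plg s 115.3671875 [344.59  142.415] [344.063 140.267] [15.345 17.528]
ring t 299.9765625 [330.931 173.153] [330.931 173.174] [19.331 20.34 ]
ring t 60.875 [320.768 156.86 ] [320.38  156.659] [ 7.636 17.671]
ring t 28.3984375 [341.303 157.119] [339.556 152.488] [ 7.701 19.153]
ring s 93.53125 [290.457 174.254] [292.526 176.033] [16.45  18.853]
ring s 46.6796875 [284.713 165.351] [285.232 165.318] [ 8.376 12.307]
ring s 22.0078125 [301.574 166.888] [301.923 166.437] [4.574 8.711]
balls t 20.359375 [318.289 183.16 ] [317.941 182.673] [ 4.666 11.435]
ballR t 23.1015625 [349.285 172.871] [349.007 172.393] [ 4.914 12.167]
balls s 57.4921875 [294.226 180.724] [290.846 180.426] [17.781 19.762]
ballR s 31.0703125 [304.957 158.472] [304.271 159.041] [ 5.449 19.141]
ballR s 8.0859375 [311.392 167.887] [311.1   168.063] [2.716 6.847]
ballR s 5.46875 [310.397 164.9  ] [310.708 165.554] [3.12  7.091]
grip t 74.484375 [250.28  241.047] [249.802 240.532] [12.366 15.393]
grip t 38.578125 [248.47  229.825] [247.614 230.747] [ 8.348 14.628]
grip t 4.0546875 [246.442 219.904] [246.469 219.94 ] [2.083 2.847]
grip s 75.2890625 [295.461 273.604] [295.341 273.459] [ 8.057 14.883]
grip s 32.9375 [294.598 283.963] [294.685 284.028] [ 4.424 12.18 ]
grip s 4.734375 [285.542 280.838] [285.25  280.912] [2.551 3.559]
grip s 4.0859375 [303.318 282.808] [303.311 282.351] [1.396 8.097]
```

View pics/c3.png

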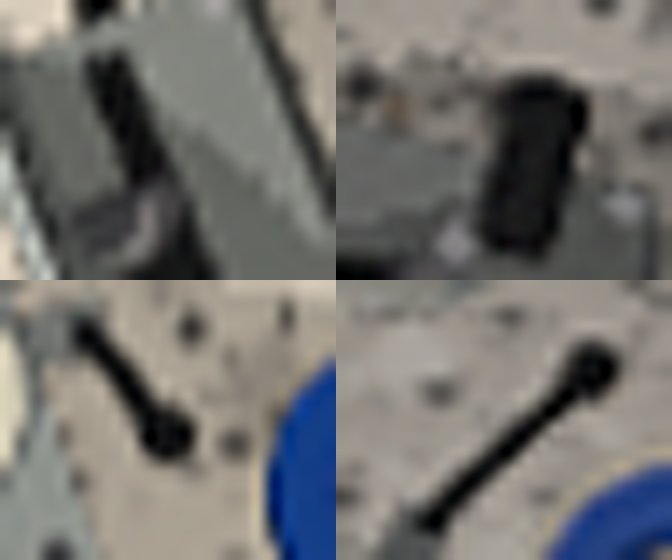

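The top-right ball tip is at (351.4,175.4), side (309.8,153.8). The left ball is at top (319.75,186.1), side (299.1,178.4). The bar in the side view is centred at (295.5,273.6). Next I triangulate these.

Run:
```python
from h import *
R,rr=tri((351.4,175.4),(309.8,153.8)); L,rl=tri((319.75,186.1),(299.1,178.4)); F=(R+L)/2
d=L-R; print("R",R,rr,"L",L,rl,"F",F,"len",np.linalg.norm(d),"yaw y-axis",np.arctan2(-d[0],d[1]))
C,rc=tri((330.93,173.17),(292.6,176.3)); z=F-C; print("ring",C,rc,"z",z,np.linalg.norm(z),"elev",np.degrees(np.arcsin(z[2]/np.linalg.norm(z))),"head",np.degrees(np.arctan2(z[1],z[0])))
P,rp=tri((412.8,183.65),(345.3,143.4)); print("plunger top",P,rp)
for zz in(39,): print(plane("top",(412.8,183.65),zz),plane("side",(345.3,143.4),zz))
print("die",plane("top",(411,184.87),12),plane("side",(344.95,149.26),12))
for zz in (95,100,108): 
    g=plane("side",(295.46,273.6),zz); print("grip z",zz,g,proj("top",g))
# slot direction / box yaw from top: grey-box edges by c1 corners
k=lambda u,v:(232+u/6-.42,210+v/6-.42)
for n,p in dict(TL=(42,88),TR=(152,50),BR=(212,192),BL=(97,243),slotA=(93,85),slotB=(135,205)).items(): print(n,plane("top",k(*p),34))
```

```text
R [555.681 -63.321 182.778] 1.9618386251207875 L [528.209  22.493 182.147] 1.749702093263274 F [541.945 -20.414 182.463] len 90.10631541553526 yaw y-axis 0.30981899399765345
ring [579.19   -8.754 115.769] 0.6494372249385244 z [-37.245 -11.661  66.693] 77.27312489378855 elev 59.66469115579535 head -162.61571628192712
plunger top [ 559.749 -259.528   35.629] 0.8227909709476171
[ 559.448 -258.596   39.   ] [ 557.876 -257.271   39.   ]
die [ 561.086 -258.868   12.   ] [ 556.46  -254.918   12.   ]
grip z 95 [390.696 222.744  95.   ] [251.403 240.765]
grip z 100 [389.123 224.359 100.   ] [250.486 241.232]
grip z 108 [386.606 226.941 108.   ] [249.001 241.988]
TL [444.973 274.749  34.   ]
TR [463.366 218.926  34.   ]
BR [391.016 187.805  34.   ]
BL [366.499 245.506  34.   ]
slotA [446.046 248.773  34.   ]
slotB [385.147 226.606  34.   ]
```

Two views agree well. The focus is at (542,-20.4,182.5) with camera yaw ≈0.31 and elevation 59.7°, and the lever grip is at ≈(388.5,225,~103) with box yaw ≈0.36. I grip the lever bar first.

Run:
```python
from h import *
g=np.array([388.5,225,0]); best=None
for s in(1,-1):
    o=[np.pi,0,.36+s*np.pi/2]; q=solve_ik([g[0],g[1],84],o); print(s,q)
    if q is not None and (best is None or abs(q[5])<abs(best[0][5])): best=(q,o)
o=best[1]; print(o)
bot.grip(0.7,40)
bot.move_ptp([g[0],g[1],260],o)
print(bot.get_state()["t"])
print(bot.movel([g[0],g[1],84],max_speed=120,threshold=8))
st=bot.get_state(); print(st["t"],st["tcp_pos"],st["contact_force"])
cv2.imwrite("pics/l0t.png",imaging.capture("top")); cv2.imwrite("pics/l0s.png",imaging.capture("side"))
t,s=cv2.imread("pics/l0t.png"),cv2.imread("pics/l0s.png")
cv2.imwrite("pics/l0.png",np.hstack([cv2.resize(t[195:265,215:285],(400,400),interpolation=2),cv2.resize(s[235:305,255:325],(400,400),interpolation=2)]))
```

```text
1 [ 0.36   0.312 -0.649  0.61   0.     1.571]
-1 [ 0.36   0.312 -0.649  0.61   0.    -1.571]
[3.141592653589793, 0, -1.2107963267948967]
3.275
False
4.8917 [389.003 225.182  84.523] [ 0.673 -0.235  0.671]
```

View pics/l0.png

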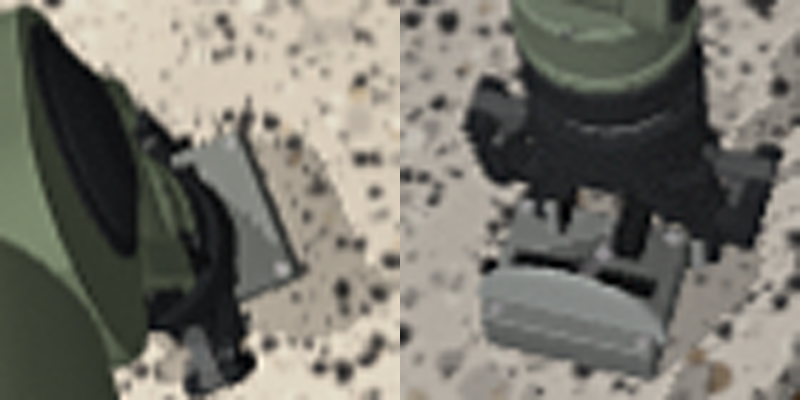

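The side view shows the bar end, at crop (632,220), between the two open fingers, and nothing is touched. I close, then swing the lever along its arc.

Run:
```python
from h import *
u=np.array([np.cos(.36),np.sin(.36),0]); piv=np.array([416.5,231.7,34])
bot.grip(0.0,40); st=bot.get_state(); p0=st["tcp_pos"]; print(st["t"],p0,st["opening"],st["contact_force"])
c=np.dot(p0-piv,u); th=np.arcsin(np.clip(c/80,-.6,-.3)); print("along",c,"theta",th)
for a in np.linspace(th,0,5)[1:]:
    p=p0+u*80*(np.sin(a)-np.sin(th))+[0,0,80*(np.cos(a)-np.cos(th))]
    bot.movel(p,max_speed=60); st=bot.get_state(); print(a,st["tcp_pos"],st["contact_force"],st["opening"])
bot.dwell(.2); bot.grip(0.7); p=bot.get_state()["tcp_pos"]; bot.movel([p[0],p[1],250])
st=bot.get_state(); print(st["t"],st["contact_force"])
cv2.imwrite("pics/l1s.png",imaging.capture("side"))
# move clear, see lever from both views
bot.move_ptp([520,-140,270],[np.pi,0,-1.21]); print(bot.get_state()["t"])
t,s=imaging.capture("top"),imaging.capture("side")
cv2.imwrite("pics/l1t.png",t); cv2.imwrite("pics/l1s.png",s)
c=np.hstack([cv2.resize(t[210:260,232:282],(400,400),interpolation=2),cv2.resize(s[258:308,262:312],(400,400),interpolation=2)])
cv2.imwrite("pics/l1.png",c)
```

```text
5.6 [393.527 227.154  87.276] 0.18493329924558075 [ 0.726  1.354 17.845]
along -23.10169206261995 theta -0.30469265401539747
-0.2285194905115481 [400.022 229.798  89.879] [-0.682 -0.25  11.449] 0.17565983406957236
-0.15234632700769873 [403.808 231.324  90.245] [-3.349  0.254  9.379] 0.1715473665132037
-0.07617316350384937 [408.563 233.277  90.448] [-4.251 -0.235  8.446] 0.1727180769926255
0.0 [414.107 235.484  90.549] [-4.534  0.511  6.112] 0.17072446349031092
8.6167 [ 0.041 -0.892 -0.564]
10.1167
```

View pics/l1.png

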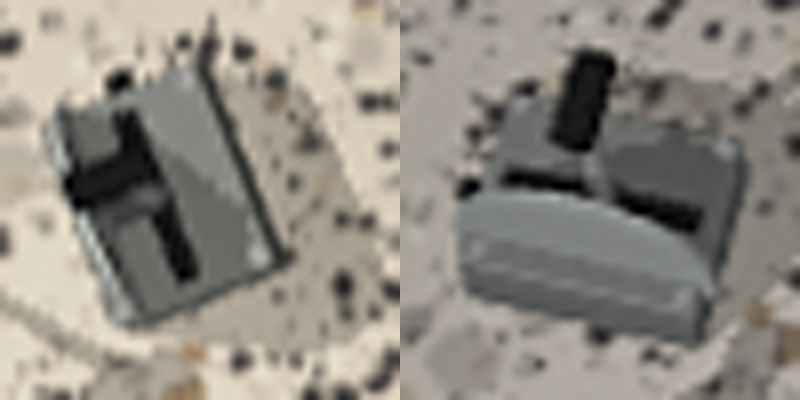

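The lever now rises from the middle of the slot, with the bar at top crop (115,180) and side crop (583,102). I check the lever angle by triangulation against the slot middle.

Run:
```python
from h import *
t,s=cv2.imread("pics/l1t.png"),cv2.imread("pics/l1s.png")
for n,im,b in(("t",t,(238,222,18,16)),("s",s,(279,262,12,16))):
    for o in blobs(im,b,lambda c:gray(c)<50,8): print(n,*o)
K=lambda u,v:(232+u/8-.44,210+v/8-.44); S=lambda u,v:(262+(u-400)/8-.44,258+v/8-.44)
G,r=tri(K(112,180),S(583,102)); print("grip",G,r)
a,b=plane("top",K(125,112),34),plane("top",K(188,278),34); c,d=plane("side",S(505,180),34),plane("side",S(703,222),34)
print(a,b,(a+b)/2,c,d,(c+d)/2)
for yaw in(.33,.36,.4):
    u=np.array([np.cos(yaw),np.sin(yaw),0]); print(yaw,[np.dot(G-m,u) for m in((a+b)/2,(c+d)/2)])
    v=np.array([-u[1],u[0],0]); print([np.dot(G-m,v) for m in((a+b)/2,(c+d)/2)])
```

```text
t 71.1796875 [245.883 230.836] [246.129 230.222] [11.264 14.295]
s 62.046875 [284.48  270.365] [284.54  270.365] [ 6.859 13.645]
grip [414.749 236.842 109.681] 0.08585560782138903
[446.611 248.46   34.   ] [383.409 223.616  34.   ] [415.01  236.038  34.   ] [444.23  251.127  34.   ] [380.261 223.811  34.   ] [412.246 237.469  34.   ]
0.33 [np.float64(0.013710520420458075), np.float64(2.165085304283364)]
[np.float64(0.8446995897194313), np.float64(-1.4046871332732414)]
0.36 [np.float64(0.03904153786346224), np.float64(2.121976795775333)]
[np.float64(0.8439082494937652), np.float64(-1.4689978881530887)]
0.4 [np.float64(0.07275763780924373), np.float64(2.0615351932020194)]
[np.float64(0.8416719678014674), np.float64(-1.5526792857498608)]
```

The lever is within about 2 mm (<0.03 rad) of upright. Next I check reach for the plunger and the final pose.

```bash
cat >> h.py <<'E'
y=.308; F=np.array([542,-20.4,182.5]); zc=np.array([-.5*np.cos(y),-.5*np.sin(y),.866]); yc=np.array([-np.sin(y),np.cos(y),0]); xc=np.cross(yc,zc)
def fin(jaw): 
    return Ro.from_matrix(np.c_[np.cross(jaw,-zc),jaw,-zc]).as_euler("xyz")
E
python3 - <<'E'
from h import *
for n,j in(("x",xc),("-x",-xc),("y",yc),("-y",-yc)):
    o=fin(j); print(n,o,solve_ik(F+20*zc,o),solve_ik(F+110*zc,o))
for w in np.arange(-1.5,3.2,.785): print(w,solve_ik([559,-258.3,15],[np.pi,0,w]))
E
```

```text
x [2.618 0.    1.879] [-0.365  0.035 -0.794  0.318  0.317  0.966] [-0.445 -0.134 -0.722  0.584  0.349  0.889]
-x [-2.618  0.    -1.263] [-0.365  0.035 -0.794  0.318  0.317 -2.175] [-0.445 -0.134 -0.722  0.584  0.349 -2.253]
y [-3.142  0.524 -2.834] [-0.365  0.035 -0.794  0.318  0.317 -0.604] [-0.445 -0.134 -0.722  0.584  0.349 -0.682]
-y [ 3.142 -0.524  0.308] [-0.365  0.035 -0.794  0.318  0.317  2.537] [-0.445 -0.134 -0.722  0.584  0.349  2.459]
-1.5 [-0.553  0.656 -0.26   0.654  0.    -2.194]
-0.715 [-0.553  0.656 -0.26   0.654  0.    -2.979]
0.07000000000000006 [-0.553  0.656 -0.26   0.654  0.     2.519]
0.855 [-0.553  0.656 -0.26   0.654  0.     1.734]
1.6400000000000001 [-0.553  0.656 -0.26   0.654  0.     0.949]
2.4250000000000003 [-0.553  0.656 -0.26   0.654  0.     0.164]
```

Run:
```python
from h import *
o=[np.pi,0,1.64]; p=[559,-258.3]
bot.move_ptp([*p,140],o); bot.grip(1.0)
print(bot.movel([*p,15.5],max_speed=90,threshold=10))
st=bot.get_state(); print(st["t"],st["tcp_pos"],st["contact_force"])
bot.grip(0.0,90); st=bot.get_state(); print(st["t"],st["tcp_pos"],st["opening"],st["contact_force"],st["wrist_torque"])
z=st["tcp_pos"]; 
bot.movel([z[0],z[1],45],max_speed=60); bot.movel([z[0],z[1],150],max_speed=110); bot.dwell(.3)
st=bot.get_state(); print(st["t"],st["tcp_pos"],st["opening"],st["contact_force"])
t,s=imaging.capture("top"),imaging.capture("side"); cv2.imwrite("pics/g1t.png",t); cv2.imwrite("pics/g1s.png",s)
q=[proj(n,[*p,120]).astype(int)-35 for n in("top","side")]
cv2.imwrite("pics/g1.png",np.hstack([cv2.resize(i[max(v,0):v+70,u:u+70],(400,400),interpolation=2) for i,(u,v) in zip((t,s),q)])); print(q)
```

```text
False
14.8917 [ 559.503 -258.578   16.18 ] [ 0.435 -0.861  0.434]
15.4083 [ 558.714 -258.52    16.236] 0.4304682089900719 [-2.43   1.264  5.54 ] [0.062 0.546 0.053]
17.4583 [ 558.5   -258.395  149.485] 0.42974873942513253 [-0.301 -0.315 -1.809]
[array([383, 143]), array([311,  91])]
```

View pics/g1.png

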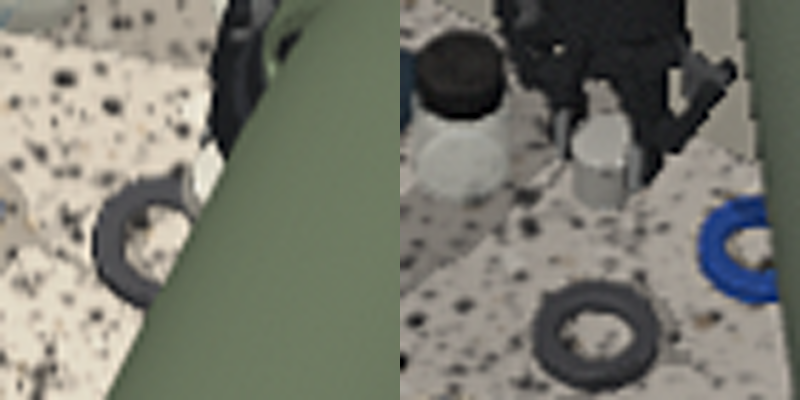

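The plunger hangs upright in the fingers at side crop (603,165), and the die stands empty where it was. I take it to the camera.

Run:
```python
from h import *
o=fin(xc); d=16.2
p=bot.get_state()["tcp_pos"]; bot.movel([p[0],p[1],230],max_speed=120)
bot.move_ptp(F+110*zc,o); bot.movel(F+(d+30)*zc,max_speed=80)
print(bot.movel(F+d*zc,max_speed=40,threshold=8)); bot.dwell(.4)
st=bot.get_state(); T=Ro.from_euler("xyz",st["orientation"]).as_matrix()
print(st["t"],st["tcp_pos"]-(F+d*zc),T[:,2]+zc,st["opening"],st["contact_force"])
t,s=imaging.capture("top"),imaging.capture("side"); cv2.imwrite("pics/f1t.png",t); cv2.imwrite("pics/f1s.png",s)
q=[proj(n,F).astype(int)-30 for n in("top","side")]; print(q, [proj(n,X) for n in("top","side") for X in(F,F+39*zc)])
cv2.imwrite("pics/f1.png",np.hstack([cv2.resize(i[v:v+60,u:u+60],(400,400),interpolation=2) for i,(u,v) in zip((t,s),q)]))
```

```text
False
21.5667 [ 0.03  -0.049  0.16 ] [ 0. -0.  0.] 0.42631556484130606 [-0.113  0.618 -2.254]
[array([305, 151]), array([274, 135])] [array([335.74, 181.03]), array([338.415, 185.291]), array([304.206, 165.781]), array([310.508, 160.032])]
```

View pics/f1.png

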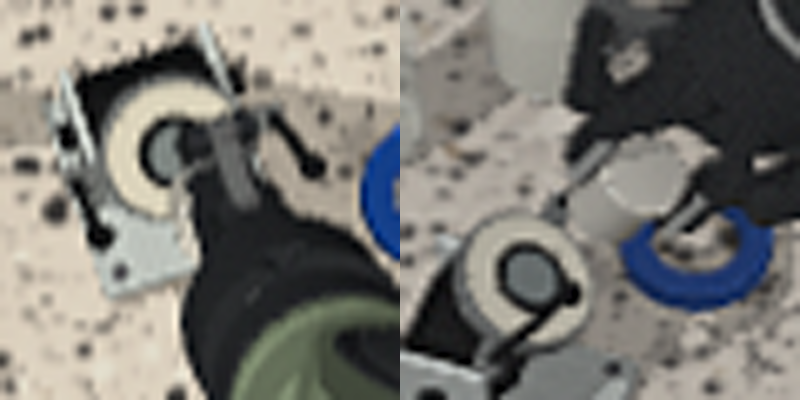

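The side view shows the head disc centred at crop (648,172), against a predicted (647,170). The axis lines up and nothing touches the rods: the top ball tips, at crop (102,236) and (314,166), are where they were. The wrist shows only the plunger's weight, so I'm handing in.

```bash
python3 -c "
from bench import bot
bot.sign_off(); print(bot.get_state()['t'])"
```

```text
the job is handed in; nothing more can be done
the job is handed in; nothing more can be done
```

The dimmer lever is at its half mark, and the plunger is held still at the camera's focus point. I handed in at about 21.7 s of robot time; no verdict is reported.

- **Lever:** I gripped the T-bar and swung it along its arc. Triangulated afterwards, the bar sat 0–2 mm from the middle of the slot, within about 0.03 rad of upright.
- **Plunger:** I lifted it straight out of the dark die. It hung upright in the grip, and the die stayed where it stood.
- **Final pose:** The tool was within 0.2 mm of the commanded pose. The plunger's head appeared within about 0.3 px (about 1 mm) of its predicted place in the side view. The wrist force was only about the plunger's weight (2.3 N).

No check failed. The two views disagreed by 2 mm at most on the triangulated focus rods. They differed by about 5–6 mm on the die centre, which was only a rough contour fit. I did not remeasure the spare plunger, rotor and spanner at the end. The fingers never went near them.

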